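# Find the hidden catch and open the battery door

## Task

The telephone set lying on its back on the bench has a battery door without a handle; its catch is a flush push plate hidden somewhere along the sunken strip next to the door's free edge. Feel along the strip with the fingertips for the place that gives and press it in until the door springs up, then push the door with the outside of the fingers right over until it leans back against its stop and let go, so that the battery can be changed. Grasp and lift nothing: do not pinch the door, and leave the battery, the parts on the set and the things around it where they are.

Things in the scene. Friction and masses are not known exactly. Their poses are not given: they have to be found in the camera images.
- phone: telephone set on its back: red folded steel shell 215 (x) x 300 (y) x 62 mm with a grey front plate whose top is 64 mm above the bench. Fixed. Origin: centre of its underside, on the bench. x points away from the side with the keypad, towards the strip; y along its long side; z up. Across the set from -x to +x: keypad and speaker slots, hinge line, battery door, 5 mm bar, sunken strip, rim.
- strip (a point): centre of the sunken strip: a flat grey floor 56 mm wide (set's x), 140 mm long (set's y), 2 mm below the front plate, 62 mm above the bench, 69 mm from the set's centre in its +x. The catch's push plate lies on its middle line, centred anywhere up to 38 mm either side of this point along the set's y (differs from set to set). All else of the floor is rigid.
- catch (a joint): how far the catch's push plate (44 x 44 mm, flush, same grey, 1 mm gap round it) is pressed in, m: 0 flush, 0.006 at its stop; it springs back. 1 N starts it, 4 to 5 N takes it to the stop; the bolt frees the door at about 0.0045. A fingertip must stand wholly on the plate to push it in.
- door (a joint): opening angle of the battery door, rad: 0 shut and flush, about 0.8 after its pins have kicked it up (it stays there, it is light and its hinge a little stiff), 1.57 upright, 1.95 against its stop, leaning back over the keypad. Past about 1.8 it falls to the stop by itself.
- hinge_line (a point): middle of the door's hinge line, which runs along the set's y, 37 mm from the set's centre in its -x, 62 mm above the bench. The door opens about it, its free edge rising and swinging towards the set's -x.
- door_edge (a point): middle of the door's free edge, on its outer face; moves with the door. 71 mm from the hinge line. The door is 130 mm long (y of the set), 4 mm thick, 60 g.
- door_skin: outer (grey, upper when shut) half of the door, 69 x 130 x 2 mm. Moves with the door; its origin lies on the hinge line.
- door_liner: inner (black, lower when shut) half of the door, 67 x 126 x 2 mm. Moves with the door; its origin lies on the hinge line.
- battery: black battery pack 42 x 86 x 24 mm, loose in the well under the door, its top 12 mm below the front plate; origin: centre of its underside.
- capsule: round black speaker capsule, 40 mm across, 15 mm high, lying loose on the front plate at the -y side of the door; origin: centre of its underside.
- bracket: small steel angle bracket 30 x 60 x 31 mm, lying loose on the front plate at the +y side of the door; origin: centre of its underside.
- pliers: pliers with red grips, 178 mm long, 15 mm high, on the bench; origin: centre of underside.
- screwdriver: screwdriver with red handle, 201 mm long, 29 mm high, on the bench; origin: centre of underside.
- spool: spool of solder, 64 mm across, 40 mm high, standing on the bench to the left behind the set; origin: centre of underside.
- lever_press: green hand lever press behind the set, fixed, 440 mm high; origin: on the bench under the middle of its head. Its base plate reaches 73 mm towards the robot from there, and its lever, 50 mm to the left of the origin, slants up towards the robot to a ball end 130 mm in front of the origin and 430 mm above the bench: keep the arm clear of it.

How it is judged:
On the way, in this order (a step that is already met when the one before it is completed fails the run):
1. the hidden push plate is found and pressed in (value of joint catch above 0.0035 m).
2. the door has sprung up off its catch (value of joint door above 0.5 rad), for 0.2 s.
3. the door is pushed over to its stop (value of joint door above 1.85 rad), for 0.2 s.
At the end, for the whole second after the job is handed in: the door leans open against its stop (more than 1.85 rad) and is at rest, the push plate has sprung back flush (less than 1.5 mm in), and the battery and all loose things are within 20 mm of where they were (value of joint door above 1.85 rad and value of joint catch below 0.0015 m and velocity of joint door between -0.1 and 0.1 rad/s and distance of each of battery, capsule, bracket, pliers, screwdriver, spool from where it was at the start of the episode below 0.02 m); the robot touches nothing.
It fails at once if the door is pinched between the fingers (pressed on its outer and inner face at once, more than 1.5 N each) (contact force between the fingers and door_skin above 1.5 N and contact force between the fingers and door_liner above 1.5 N).
It fails at once if the battery, a part on the set or a thing on the bench is lifted or shifted by more than 20 mm (distance of any of battery, capsule, bracket, pliers, screwdriver, spool from where it was at the start of the episode above 0.02 m).
It also fails if it takes over 51 s, if anything falls off the work surface, if the arm or the gripper's body presses on something with over 40 N, if the wrist force passes 120 N, or if a joint passes its speed limit or range.

## Robot

A 7-joint arm with a two-finger parallel gripper is mounted at the origin on a cart in front of the work surface, level with it; the furniture and walls round the work are solid. World frame = base frame: x ahead of the robot, y to its left, z up, the work surface at z = 0. Lengths are in m, angles in rad, forces in N, time in s.
With the tool pointing down it reaches from about 0.4 to 0.875 m from the base axis. Payload 6.5 kg.
Tool frame: the origin (TCP) lies midway between the tips of the shut fingers; the grasp point (between the pads) lies env.grip_point_offset behind it (env.grip_point_offset is the distance from the TCP to the grasp point, in m); z points along the fingers, y is the direction in which the jaws open and shut (so a half turn about z gives the same grasp; the last joint's range is limited). The gripper opens to 85 mm and grips with 20 to 120 N. Pads are 22 mm wide; open, the fingers measure 114 mm over their backs; the gripper's body (76 mm by 85 mm) begins 54 mm behind the grasp point. The pads swing forward as they close: fully open they stand 13 mm farther back than shut.
Start: joints at [1.258, 0.536, -0.004, 1.538, 0.003, 1.067, -0.071], TCP at [0.159, -0.63, 0.231] pointing down, gripper open.
Joint ranges: [-2.7, 2.7], [-0.37, 2.16], [-1.27, 1.26], [0.24, 2.4], [-1.31, 4.45], [0.19, 1.91], [-2.76, 2.76]. Speed limits (rad/s): [2.39, 2.39, 3.14, 3.14, 3.14, 3.14, 3.14].

## Interface

Orientations are given as a unit quaternion [w, x, y, z].
In Python, from plant import env gives the robot as it stands. The module is installed in compiled form; this text tells all that it offers.
- The arm moves only by the tool move_arm, never from a script. Its argument "plan" is a list that holds one entry, the list of rows, each a list of 5 numbers: the finger opening in mm, from 0 to 85.4, then the shift along the tool's x, y, z in mm, then the turn about the tool's z in degrees. A call has 1 to 5 rows; each row is the pose to reach, as a shift and turn from the pose measured when the call began, along the tool's axes at that moment; what a row does not reach only later rows make up. A row lasts 1/10 s, in which the tool goes at most 50 mm and 8.59 degrees, less where a joint would pass 70% of its speed; a pose out of reach is approached as far as the arm can. A call with a gripper value outside its range is refused whole. The fingers move at their own pace and stop on an object; "force" is the grip in N (left out, the last holds). Time passes only in rows, so rows that repeat a pose let the fingers close. It gives the time, the measured TCP pose, the force and the opening at its end, in the units of the state.
- env.get_obs(): the state, without advancing time (a new reading comes with each control period).
- env.get_image(name): name is "scene" or "top" or "wrist"; returns the picture (420x560x3 uint8, red, green, blue); there is no depth.
- env.get_calibration(name): a dict with "fx", "fy", "cx", "cy" (pixels), "R" (3x3) and "t" (3): a world point X has camera coordinates R X + t. Camera axes: x right, y down, z forward; pixel columns grow to the right and rows downward; lengths in m; the calibration is good to about 2 mm. A picture is of the moment at which its call begins: read the wrist's pose just before it. get_calibration takes no time and is no camera call; for the wrist camera it gives the pose at the moment of the call.
- env.hand_in(): hands the job in, once; it reports no verdict.
Trained networks look in the newest picture that a camera, given by its name, has taken for a name from the list of things; names that differ only in an ending like _2 or _b are one class to them, and where a whole thing is asked for, a point or a joint stands for the part that bears it (a point fixed in the world has none). Each returns a list of dicts, best first, with "conf" (0 to 1); they miss things now and then, are a little off and sometimes report something else, mostly with a low value. They report only what shows in the picture. A call takes as long as a camera call.
- env.recognise(query, camera): "point" ([column, row] as shares, 0 to 1, of the picture: columns of its width, rows of its height, amid what is visible of it).
- env.place_of(query, camera): "point" ([column, row] as shares, 0 to 1, of the picture: columns of its width, rows of its height: a listed point, or the origin of a listed thing).
The state is a dict: "t": time; "qpos": joint angles; "joint_velocities": joint speeds; "joint_torque": joint torques, N m; "tool_pos": TCP position; "orientation": TCP orientation; "ft_force": force on the tool from outside, world axes, zero at the start; "ft_torque": the same for the moment, N m; "gripper_width": opening from 0.0 (shut) to 1.0 (fully open).
Only numpy, scipy, OpenCV 4.12 (cv2) and the standard library are available. Lean on these libraries where they do the work, as an engineer would, in place of code of your own. Each camera call takes 0.05 s, during which the arm holds its last target.

## Working session

There is one attempt and no reset: what is moved stays moved. The work goes in short steps, Python scripts to look and compute and a tool call to move; the robot and the scene stay as the last step left them, time stands still between calls to the robot, and variables do not carry over. Pictures are saved under pics/ and viewed, and the job is handed in when it is done.

Besides the shell and the picture viewer there is one more tool, called as a command line: name --argument value ..., lists and objects as JSON in quotes. move_arm: Moves the arm, as the interface text tells. Its arguments: {"type":"object","properties":{"plan":{"type":"array"},"force":{"type":"number"}},"required":["plan"]}

```bash
mkdir -p pics; cat > h.py <<'E'
import numpy as np, cv2
from plant import env
def snap(n,f):
    im=env.get_image(n); cv2.imwrite('pics/'+f,im[:,:,::-1]); return im
def ray(n,px):
    c=env.get_calibration(n);R=np.array(c['R']);t=np.array(c['t'])
    d=np.array([(px[0]-c['cx'])/c['fx'],(px[1]-c['cy'])/c['fy'],1])
    return -R.T@t, R.T@d
def onz(n,px,z):
    o,d=ray(n,px); return o+d*(z-o[2])/d[2]
def proj(n,X):
    c=env.get_calibration(n);p=np.array(c['R'])@X+np.array(c['t']);return [c['cx']+c['fx']*p[0]/p[2],c['cy']+c['fy']*p[1]/p[2]]
E
python3 - <<'E'
from h import *
for n in('scene','top'):
    snap(n,n+'0.png')
    for q in('phone','strip','hinge_line','door_edge','capsule','bracket','battery','lever_press','spool'):
        r=env.place_of(q,n)
        if r:
            p=np.array(r[0]['point'])*[560,420]
            z={'strip':.062,'hinge_line':.062,'door_edge':.064,'capsule':.064,'bracket':.064}.get(q,0)
            print(n,q,r[0]['conf'],p.round(1),onz(n,p,z).round(4))
o=env.get_obs();print(o['t'],o['tool_pos'],o['orientation'],o['ft_force'],env.grip_point_offset)
E
```

```text
scene phone 0.68 [318.6 217.3] [ 0.516  -0.1363  0.    ]
scene strip 0.64 [316.4 218.5] [ 0.4823 -0.0896  0.062 ]
scene hinge_line 0.61 [328.8 209.7] [ 0.4827 -0.1324  0.062 ]
scene door_edge 0.81 [307.5 195.8] [ 0.5494 -0.1232  0.064 ]
scene capsule 0.74 [351.4 186.3] [ 0.5001 -0.2319  0.064 ]
scene bracket 0.59 [284.8 227.5] [ 0.5099 -0.0117  0.064 ]
scene spool 0.69 [220.9 255.6] [0.583  0.1284 0.    ]
top phone 0.64 [337.5 234.4] [ 0.5146 -0.1301  0.    ]
top strip 0.87 [335.8 200.8] [ 0.583  -0.1214  0.062 ]
top hinge_line 0.97 [339.4 251.6] [ 0.4791 -0.1279  0.062 ]
top door_edge 0.89 [337.1 218.1] [ 0.5474 -0.1237  0.064 ]
top bracket 0.79 [285.2 239.8] [ 0.5035 -0.0174  0.064 ]
top battery 0.48 [391.4 235.3] [ 0.5122 -0.2466  0.    ]
top spool 0.72 [213.2 205.9] [0.5774 0.1387 0.    ]
1.0 [ 0.15877568 -0.63030788  0.23130572] [ 9.57094433e-06  9.92395071e-01  1.23093553e-01 -2.40687385e-05] [ 1.76461662 -0.25323421 -0.20934582] 0.0187
```

View pics/scene0.png

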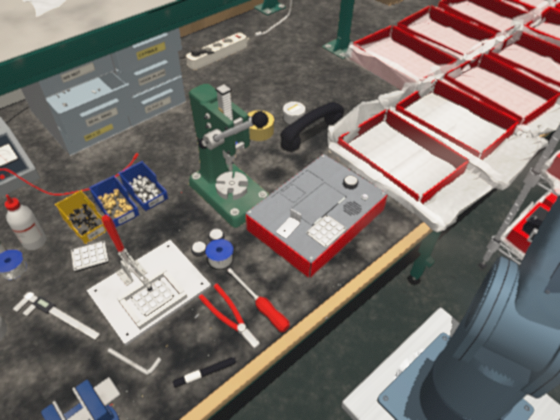

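View pics/top0.png

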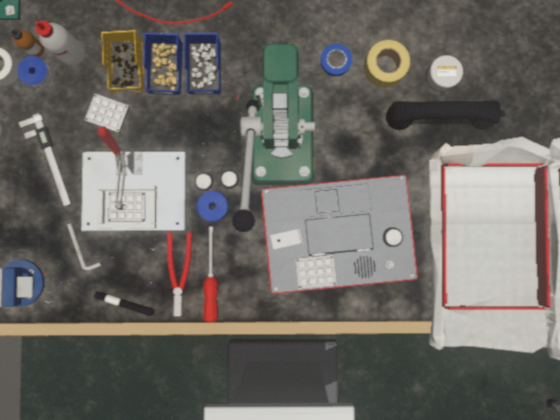

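```bash
python3 - <<'E'
from h import *
im=cv2.imread('pics/top0.png')[165:305,230:430]
cv2.imwrite('pics/c.png',cv2.resize(im,None,fx=4,fy=4,interpolation=cv2.INTER_CUBIC))
for p in [(263,191),(410,177),(416,279),(273,293)]: print(onz('top',p,.063).round(4))
print('ball',onz('top',(244,220),.43).round(3))
for p in [(316,190),(338,188),(340,211),(318,213)]: print('sq',onz('top',p,.063).round(4))
E
```

```text
[0.6037 0.0278 0.063 ]
[ 0.6313 -0.2745  0.063 ]
[ 0.4228 -0.2831  0.063 ]
[0.3959 0.0078 0.063 ]
ball [0.531 0.036 0.43 ]
sq [ 0.6053 -0.081   0.063 ]
sq [ 0.6092 -0.1262  0.063 ]
sq [ 0.5619 -0.1298  0.063 ]
sq [ 0.558  -0.0847  0.063 ]
```

View pics/c.png

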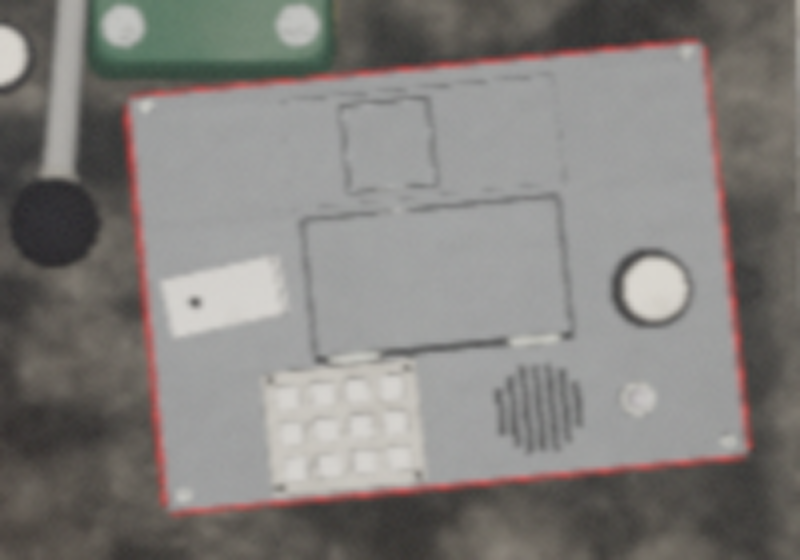

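move_arm --plan '[[[0, 40, -30, 0, 2], [0, 80, -60, 0, 4], [0, 120, -90, 0, 6], [0, 160, -120, 0, 8], [0, 200, -150, 0, 9.5]]]' --force 20

```text
t: 1.5
tool_pos: [0.3172, -0.4343, 0.2316]
orientation: [0.0, 0.999, 0.04, 0.0]
ft_force: [1.1, -0.5, -0.3]
gripper_width: 0.148
```

```bash
cat >> h.py <<'E'
from scipy.spatial.transform import Rotation as Ro
def st(target=None):
    o=env.get_obs(); q=np.array(o['orientation']); R=Ro.from_quat(q[[1,2,3,0]]).as_matrix()
    print('t',round(o['t'],2),'tcp',np.round(o['tool_pos'],4),'yaw',np.degrees(np.arctan2(R[1,0],R[0,0])).round(2),'zax',R[:,2].round(3),'f',np.round(o['ft_force'],2),'w',round(o['gripper_width'],3),'q',np.round(o['qpos'],2))
    if target is not None: print('tool shift mm',(R.T@(np.array(target)-o['tool_pos'])*1000).round(1))
E
python3 -c "
from h import *
st([.584,-.106,.15])"
```

```text
t 1.5 tcp [ 0.3172 -0.4343  0.2316] yaw 4.56 zax [ 0. -0. -1.] f [ 1.06 -0.5  -0.31] w 0.148 q [ 0.89  0.35 -0.05  1.84  0.02  0.96 -0.65]
tool shift mm [ 292.1 -306.1   81.5]
```

move_arm --plan '[[[0, 30, -32, 0, 0], [0, 60, -64, 0, 0], [0, 90, -96, 0, 0], [0, 120, -128, 0, 0], [0, 150, -157, 0, 0]]]'

```text
t: 2.0
tool_pos: [0.4552, -0.2642, 0.2318]
orientation: [0.0, 0.999, 0.04, 0.0]
ft_force: [0.5, -0.4, -0.1]
gripper_width: -0.0
```

move_arm --plan '[[[0, 30, -32, 10, 0], [0, 60, -64, 25, 0], [0, 90, -96, 40, 0], [0, 120, -128, 60, 0], [0, 140, -147, 75, 0]]]'

```text
t: 2.5
tool_pos: [0.5847, -0.1025, 0.156]
orientation: [-0.0, 0.999, 0.042, 0.001]
ft_force: [0.4, 0.6, 0.9]
gripper_width: 0.003
```

```bash
python3 -c "
from h import *
snap('wrist','w1.png');snap('scene','s1.png');
st([.584,-.106,.10])"
```

```text
t 2.6 tcp [ 0.5843 -0.101   0.1548] yaw 4.97 zax [-0.001  0.003 -1.   ] f [ 0.38  0.37 -0.25] w -0.002 q [ 0.23  0.54 -0.19  1.75  0.12  0.87 -1.49]
tool shift mm [-0.7  5.1 54.8]
```

View pics/w1.png

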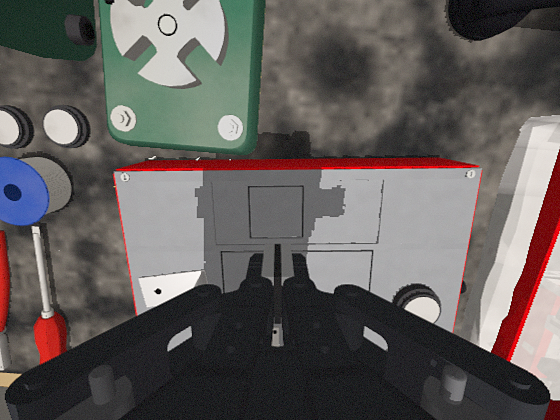

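View pics/s1.png

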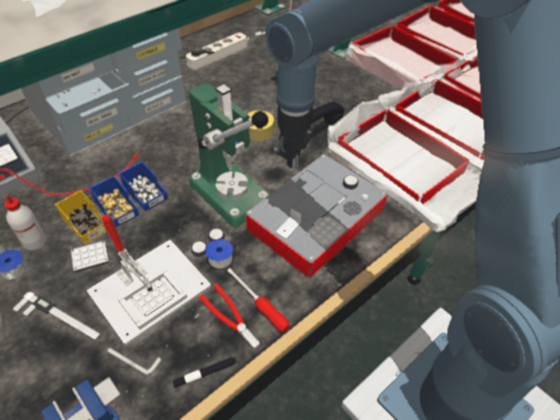

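```bash
python3 -c "
from h import *
for p in [(249,186),(302,186),(302,238),(249,238),(275.5,212),(215,243),(380,243),(378,180)]: print(p,onz('wrist',p,.062).round(4))
P=onz('wrist',(275.5,212),.062);st([P[0],P[1],.075])"
```

```text
(249, 186) [ 0.6021 -0.0767  0.062 ]
(302, 186) [ 0.6058 -0.1196  0.062 ]
(302, 238) [ 0.5608 -0.1246  0.062 ]
(249, 238) [ 0.5568 -0.0794  0.062 ]
(275.5, 212) [ 0.5819 -0.1     0.062 ]
(215, 243) [ 0.5496 -0.0506  0.062 ]
(380, 243) [ 0.5621 -0.1919  0.062 ]
(378, 180) [ 0.6161 -0.1803  0.062 ]
t 2.6 tcp [ 0.5843 -0.101   0.1548] yaw 4.97 zax [-0.001  0.003 -1.   ] f [ 0.38  0.37 -0.25] w -0.002 q [ 0.23  0.54 -0.19  1.75  0.12  0.87 -1.49]
tool shift mm [-2.2 -0.9 79.8]
```

move_arm --plan '[[[0, -1, 1, 20, 0], [0, -2, 1, 45, 0], [0, -2, 1, 70, 0], [0, -2, 1, 84, 0], [0, -2, 1, 86, 0]]]'

```text
t: 3.1
tool_pos: [0.5809, -0.1026, 0.0675]
orientation: [-0.001, 0.999, 0.043, -0.002]
ft_force: [-0.3, 0.0, 0.0]
gripper_width: 0.001
```

```bash
python3 -c "
from h import *
st([.582,-.102,.062])"
```

```text
t 3.1 tcp [ 0.5809 -0.1026  0.0675] yaw 4.93 zax [-0.004  0.003 -1.   ] f [-0.28  0.01  0.05] w 0.001 q [ 0.22  0.66 -0.17  1.79  0.15  0.7  -1.51]
tool shift mm [ 1.2 -0.5  5.5]
```

move_arm --plan '[[[0, 1, 0, 3, 0], [0, 1, 0, 5, 0], [0, 1, 0, 6, 0], [0, 1, 0, 7, 0], [0, 1, 0, 8, 0]]]'

```text
t: 3.6
tool_pos: [0.5825, -0.1027, 0.0601]
orientation: [-0.001, 0.999, 0.043, -0.001]
ft_force: [-0.1, -0.1, 3.2]
gripper_width: 0.001
```

```bash
python3 -c "
from h import *
st([.582,-.102,.062])"
```

```text
t 3.6 tcp [ 0.5825 -0.1027  0.0601] yaw 4.92 zax [-0.002  0.002 -1.   ] f [-0.06 -0.14  3.25] w 0.001 q [ 0.22  0.67 -0.16  1.79  0.16  0.69 -1.51]
tool shift mm [-0.5 -0.8 -1.9]
```

It gives (3.2 N at 2 mm in). Press on.

move_arm --plan '[[[0, 0, 0, 1.5, 0], [0, 0, 0, 3, 0], [0, 0, 0, 4, 0], [0, 0, 0, 5, 0], [0, 0, 0, 5, 0]]]'

```text
t: 4.1
tool_pos: [0.5826, -0.1027, 0.0559]
orientation: [-0.001, 0.999, 0.043, -0.001]
ft_force: [-3.9, 0.9, 11.0]
gripper_width: 0.002
```

```bash
python3 -c "
from h import *
st([.582,-.102,.062])
snap('top','t2.png');snap('wrist','w2.png')
im=cv2.imread('pics/t2.png')[165:305,230:430]
cv2.imwrite('pics/t2c.png',cv2.resize(im,None,fx=3,fy=3))"
```

```text
t 4.1 tcp [ 0.5826 -0.1027  0.0559] yaw 4.92 zax [-0.002  0.002 -1.   ] f [-3.87  0.85 10.98] w 0.002 q [ 0.22  0.68 -0.16  1.79  0.16  0.68 -1.52]
tool shift mm [-0.5 -0.8 -6.1]
```

View pics/w2.png

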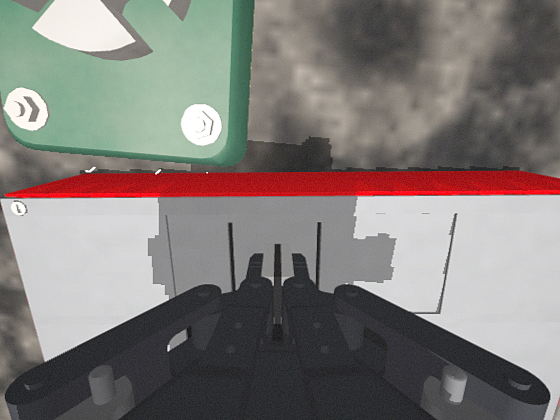

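View pics/t2c.png

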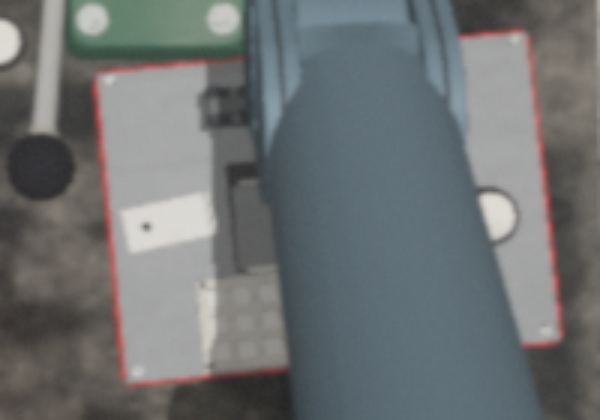

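move_arm --plan '[[[0, 0, 0, -5, 0], [0, 0, 3, -15, 0], [0, 0, 10, -30, 0], [0, 0, 16, -38, 0], [0, 0, 20, -40, 0]]]'

```text
t: 4.7
tool_pos: [0.5854, -0.1242, 0.0975]
orientation: [-0.001, 0.999, 0.042, 0.0]
ft_force: [0.2, -0.2, -0.3]
gripper_width: -0.001
```

```bash
python3 -c "
from h import *
st([.47,-.128,.097])
im=snap('scene','s3.png')[150:290,230:400,::-1]
cv2.imwrite('pics/s3c.png',cv2.resize(im,None,fx=4,fy=4))
print(env.place_of('door_edge','scene'))"
```

```text
t 4.7 tcp [ 0.5854 -0.1242  0.0975] yaw 4.85 zax [ 0.     0.001 -1.   ] f [ 0.21 -0.23 -0.27] w -0.001 q [ 0.26  0.63 -0.17  1.76  0.14  0.76 -1.47]
tool shift mm [-115.3   -6.     0.5]
[{'point': [0.5675, 0.4474], 'conf': 0.75}, {'point': [0.6214, 0.4474], 'conf': 0.49}]
```

View pics/s3c.png

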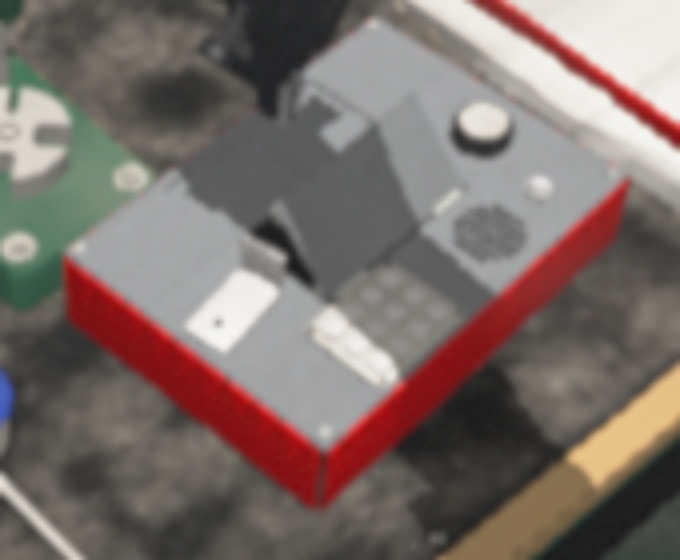

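move_arm --plan '[[[0, -12, -2, 0, 0], [0, -26, -4, 0, 0], [0, -40, -5, 0, 0], [0, -52, -6, 0, 0], [0, -62, -6, 0, 0]]]'

```text
t: 5.3
tool_pos: [0.5367, -0.1227, 0.1025]
orientation: [0.0, 0.999, 0.043, 0.014]
ft_force: [27.0, 3.3, 25.1]
gripper_width: 0.001
```

move_arm --plan '[[[0, -8, 0, 0, 0], [0, -16, 0, 0, 0], [0, -23, 0, 0, 0], [0, -29, 0, 0, 0], [0, -33, 0, 0, 0]]]'

```text
t: 5.8
tool_pos: [0.5016, -0.1256, 0.1005]
orientation: [0.0, 0.999, 0.043, 0.013]
ft_force: [0.8, -0.6, 0.4]
gripper_width: 0.004
```

```bash
python3 -c "
from h import *
st([.48,-.128,.097])
im=snap('scene','s4.png')[150:290,230:400,::-1]
cv2.imwrite('pics/s4c.png',cv2.resize(im,None,fx=4,fy=4))"
```

```text
t 5.8 tcp [ 0.5016 -0.1256  0.1005] yaw 4.91 zax [ 0.026  0.001 -1.   ] f [ 0.81 -0.63  0.43] w 0.004 q [ 0.31  0.5  -0.18  2.    0.14  0.63 -1.45]
tool shift mm [-21.8   0.6   3. ]
```

View pics/s4c.png

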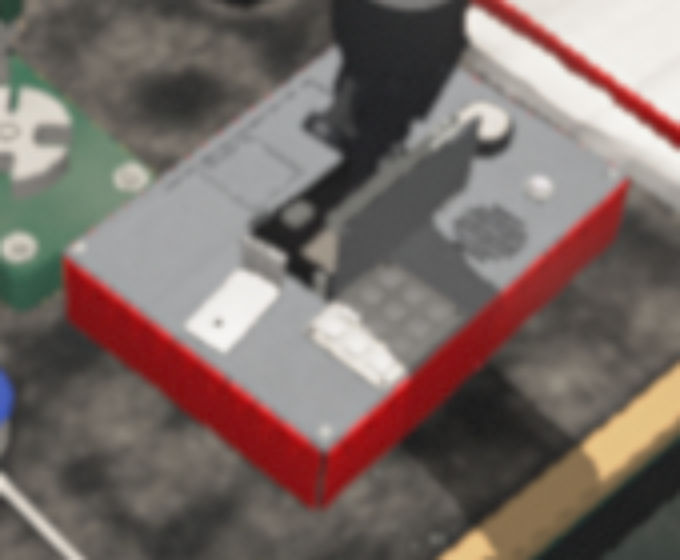

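move_arm --plan '[[[0, -5, 0, 1, 0], [0, -10, 0, 2, 0], [0, -14, 0, 3, 0], [0, -18, 0, 3, 0], [0, -20, 0, 3, 0]]]'

```text
t: 6.35
tool_pos: [0.4823, -0.1273, 0.0973]
orientation: [0.0, 0.999, 0.043, 0.014]
ft_force: [5.3, 0.1, -4.9]
gripper_width: 0.002
```

```bash
python3 -c "
from h import *
st([.48,-.128,.097])
im=snap('scene','s5.png')[150:290,230:400,::-1]
cv2.imwrite('pics/s5c.png',cv2.resize(im,None,fx=4,fy=4))"
```

```text
t 6.35 tcp [ 0.4823 -0.1273  0.0973] yaw 4.91 zax [ 0.028  0.001 -1.   ] f [ 5.31  0.13 -4.86] w 0.002 q [ 0.32  0.48 -0.19  2.04  0.14  0.6  -1.44]
tool shift mm [-2.4  0.5  0.2]
```

View pics/s5c.png

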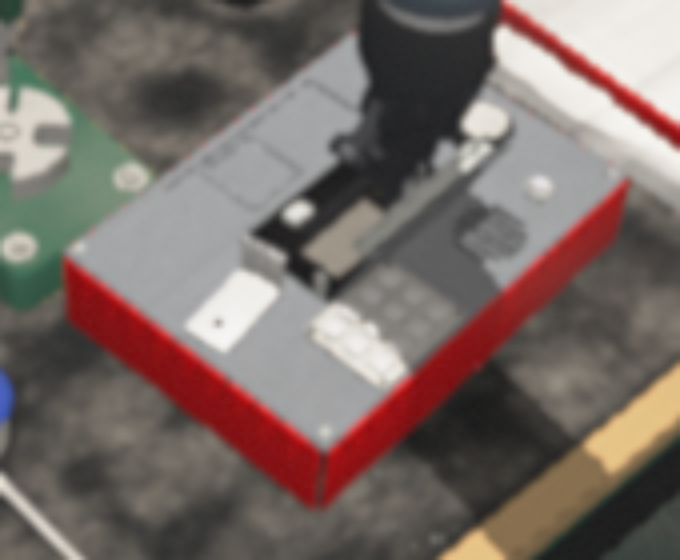

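move_arm --plan '[[[0, 5, 0, 0, 0], [0, 15, 0, 0, 0], [0, 30, 0, -5, 0], [0, 50, 0, -15, 0], [0, 70, 0, -35, 0]]]'

```text
t: 6.9
tool_pos: [0.5512, -0.1209, 0.1336]
orientation: [-0.0, 0.999, 0.043, 0.012]
ft_force: [0.2, 0.0, -0.3]
gripper_width: -0.001
```

```bash
python3 -c "
from h import *
st()
im=snap('scene','s6.png')[150:290,230:400,::-1]
cv2.imwrite('pics/s6c.png',cv2.resize(im,None,fx=4,fy=4))
r=env.place_of('door_edge','scene');print(r)
# predict edge px for angles, plus ends
u=np.array([.997,.08,0]);v=np.array([-.08,.997,0]);H=np.array([.4785,-.1285,.062])
for a in (1.57,1.75,1.85,1.95):
  for s in(-.065,0,.065):
    p=np.array(proj('scene',H+v*s+.071*(u*np.cos(a)+[0,0,np.sin(a)])));print(a,s,((p-[230,150])*4).round(0),p.round(1))"
```

```text
t 6.9 tcp [ 0.5512 -0.1209  0.1336] yaw 4.92 zax [ 0.025  0.001 -1.   ] f [ 0.2   0.03 -0.28] w -0.001 q [ 0.28  0.51 -0.19  1.86  0.13  0.76 -1.46]
[{'point': [0.6066, 0.4786], 'conf': 0.67}, {'point': [0.5895, 0.504], 'conf': 0.37}, {'point': [0.5887, 0.4962], 'conf': 0.22}]
1.57 -0.065 [476. 111.] [349.  177.7]
1.57 0 [406. 167.] [331.6 191.7]
1.57 0.065 [333. 226.] [313.2 206.4]
1.75 -0.065 [492. 123.] [353.1 180.7]
1.75 0 [423. 179.] [335.7 194.8]
1.75 0.065 [349. 239.] [317.3 209.7]
1.85 -0.065 [501. 131.] [355.3 182.6]
1.85 0 [432. 187.] [337.9 196.8]
1.85 0.065 [358. 247.] [319.6 211.8]
1.95 -0.065 [509. 139.] [357.3 184.7]
1.95 0 [440. 196.] [340. 199.]
1.95 0.065 [367. 256.] [321.8 214. ]
```

View pics/s6c.png

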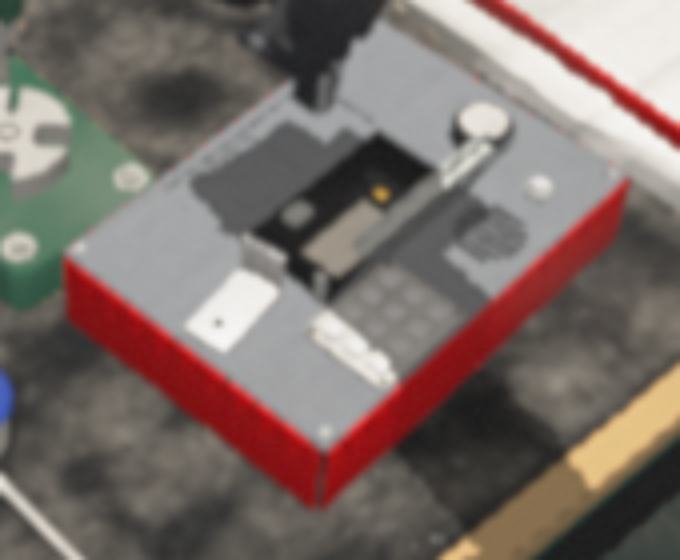

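move_arm --plan '[[[0, 0, 0, -20, 0], [0, 0, 0, -40, 0], [0, 0, 0, -55, 0], [0, 0, 0, -60, 0], [0, 0, 0, -60, 0]]]'

```text
t: 7.5
tool_pos: [0.5539, -0.1208, 0.1969]
orientation: [0.001, 0.999, 0.043, 0.018]
ft_force: [-1.1, -0.1, -0.6]
gripper_width: 0.003
```

```bash
python3 -c "
from h import *
st()
a=snap('wrist','w7.png');im=snap('scene','s7.png')[150:290,230:400,::-1]
im=cv2.resize(im,None,fx=4,fy=4);cv2.imwrite('pics/s7c.png',im)
print(env.place_of('door_edge','scene'))"
```

```text
t 7.5 tcp [ 0.5539 -0.1208  0.1969] yaw 4.98 zax [ 0.035  0.    -0.999] f [-1.11 -0.08 -0.61] w 0.003 q [ 0.3   0.43 -0.2   1.82  0.1   0.87 -1.44]
[{'point': [0.6118, 0.4767], 'conf': 0.9}]
```

View pics/s7c.png

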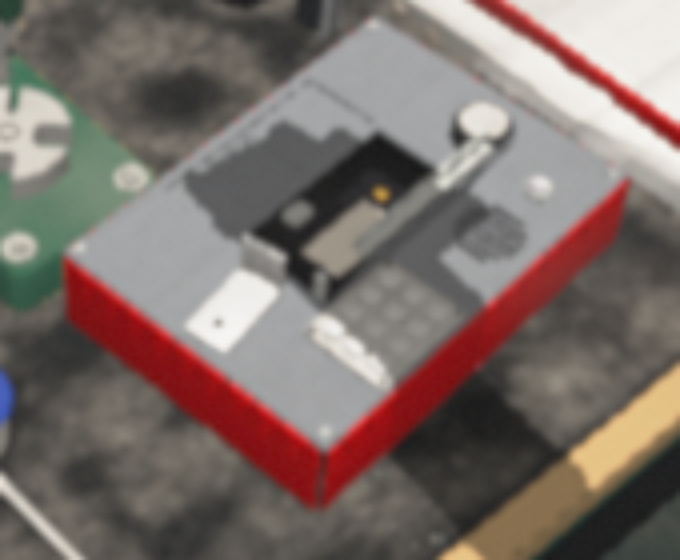

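View pics/w7.png

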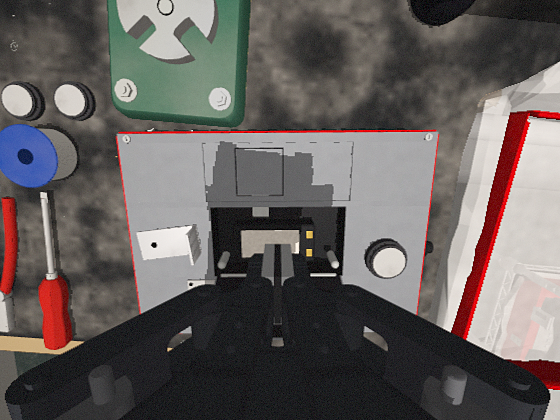

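```bash
python3 -c "
from h import *
print(env.hand_in())"
```

```text
the job is handed in; nothing more can be done
None
```

The battery door is open and leaning back against its stop, and I handed the job in at about 7.7 s of the 51 s allowed. `hand_in` reports no verdict, so the result rests on my own checks.

- **Catch:** I saw the push plate's gap in the top and wrist pictures, about 20 mm to the set's +y of the strip's centre. I felt it give there: 3.2 N at 2 mm in. I pressed it to its stop, at a fingertip height of 56 mm, and the door sprang up.
- **Door:** I pushed it over with the closed fingers from the inner side only, then backed off and raised the arm clear.

**Last checks**
- **Door angle:** the recognised door edge was at about pixel (343, 200) in the scene picture. I predicted (340, 199) for 1.95 rad and (338, 197) for 1.85 rad, so it should be at the stop. The call just before gave (340, 201), which agrees within detector noise.
- **Plate and loose parts:** the plate looks flush. The battery, bracket, capsule, spool and screwdriver look where they were. I judged this by eye from the pictures and did not measure it. I did not look closely at the pliers.
- **Arm:** it touches nothing; the wrist force reads about 1 N, close to sensor noise.

**One irregularity:** early in the push, the door's edge caught on the fingers. The wrist force reached about 27 N sideways and 25 N upwards and the tool tilted about 1.5°. It freed itself on the next move, well under the 120 N limit.

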